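# Load a sample carrier under a ratchet hold-down stand

### The job

Take the blue support arm of the ratchet stand by its aluminium fin and click it up to its highest notch, letting the pawl ride over the teeth (do not squeeze the red trigger on the way up). Then put the grey sample carrier upright on the base plate with its white sample centred under the round foot, and finally squeeze the red trigger against the black blade to draw the pawl, guide the arm down gently (without dropping or ramming the foot onto the carrier) until the foot bears on the sample with the arm's own weight, and let go. Leave the steel beaker, the blue tin and the crimping tool where they are.

Things in the scene. Friction and masses are not known exactly. Their poses are not given: they have to be found in the camera images.
- stand: Ratchet hold-down stand, fixed to the table. Aluminium base plate 335 x 150 x 8 mm (top face 8 mm above the table; it reaches 155 mm to -x and 180 mm to +x of the origin) with a toothed steel mast 212 mm tall at x = +140 mm. Origin: on the table, straight under the axis of the foot. Stand frame: +x from the foot to the mast (yaw within about 0.3 rad of straight away from the robot), z up. The arm juts from the mast to -x and ends 31 mm in front of the foot's axis
- support_arm (a joint): Height of the blue support arm on the mast, m, grows upward, 0 to 0.098 (top stop). At 0 the foot's face is 10 mm above the base plate. The pawl holds the arm from sinking at the notches 0.002, 0.010, 0.018, ... every 8 mm up to the highest at 0.090; it clicks past each tooth on the way up. The arm weighs about 0.55 kg with what it carries, and slides down under its own weight when the pawl is drawn. Raising takes about 6 to 14 N
- pawl_trigger (a joint): How far the pawl is drawn out by the red trigger blade, m: 0 = sprung in fully (seated in a notch), 0.010 = trigger squeezed to its stop. Riding over a tooth pushes it out to about 0.004 by itself; above 0.005 it is clear of the teeth. Spring: 4 N at 0, 9 N at the stop. It moves with the arm; trigger travel is along the stand's -y
- fin_top (a point): Middle of the top edge of the aluminium lifting fin on the arm, 58 mm behind (to +x of) the foot's axis. The fin is fixed to the arm, 14 mm thick (along the stand's y), 34 mm long (x), its flanks free for 43 mm below this point. Below them is the arm's upper face
- squeeze_mid (a point): Point midway between the top edges of the two upright squeeze blades on the arm, straight above the foot: black fixed blade at y = -20 mm, red trigger blade at y = +20 mm (stand axes). Each blade is 6 mm thick (y), 34 mm long (x), free for 45 mm below this point down to the arm's upper face. Over the outside they measure 46 mm, 36 mm when squeezed to the stop
- foot: Round rubber foot, 36 mm across, under the arm; sprung: it yields upward by up to 14 mm at 1.2 N/mm (after 1.5 N), about 3 to 6 mm under the arm's own weight
- foot_face (a point): Centre of the foot's lower face
- carrier: Loose sample carrier, 0.2 to 0.32 kg: grey bar 170 x 48 x 12 mm with an aluminium frame (48 x 48 mm, 24 mm high) at one end, holding a white 36 mm square sample block, and an orange upright grip tab near the other end. Origin: on the underside, straight under the sample's centre; the bar reaches from x = -145 to x = +30 mm, z up. The sample's top stands 30 to 42 mm above the underside; its height differs from start to start and is not reported, so the landing must be felt
- tab_top (a point): Middle of the top edge of the carrier's orange tab, at x = -125 mm of the carrier, 58 mm above its underside. The tab is 14 mm thick (carrier's y), 34 mm long (x), its flanks free for 45 mm below this point. With the carrier lying along the stand (tab away from the mast), the tab stays clear of the arm
- beaker: Bystander: steel beaker, 85 mm across, 108 mm tall, origin at the underside; leave alone
- tin: Bystander: blue-lidded tin 50 x 68 x 20 mm, origin at the underside; leave alone
- crimper: Bystander: crimping tool with dark grey handles, 46 x 142 x 13 mm, lying flat; leave alone

How it is judged (in metres and radians):
On the way, in this order (a step that is already met when the one before it is completed fails the run):
1. on the way up the pawl drops in behind a tooth in the middle of the mast (arm between 0.038 and 0.079, trigger not squeezed) (value of joint support_arm between 0.038 and 0.079 m and value of joint pawl_trigger below 0.0025 m).
2. the arm hangs in the highest notch, pawl seated, let go (value of joint support_arm above 0.087 m and value of joint pawl_trigger below 0.0025 m and contact force between the fingers and stand below 0.2 N), for 0.1 s.
3. the carrier lies on the base plate with its sample under the raised foot, let go (horizontal distance between carrier and foot_face below 0.012 m and z of carrier in the frame of stand below 0.011 m and angle between carrier's own z axis and vertical below 0.06 rad and value of joint support_arm above 0.087 m and contact force between the fingers and carrier below 0.2 N), for 0.1 s.
At the end, for the whole second after the job is handed in: The carrier lies upright (within 0.06 rad) and still on the base plate, the middle of its sample within 14 mm of the foot's axis, and the lowered foot (arm below 0.04) bears on it with more than 3 N, that is with the arm's weight and not hanging in a notch (contact force between foot and carrier above 3 N and horizontal distance between carrier and foot_face below 0.014 m and z of carrier in the frame of stand below 0.011 m and angle between carrier's own z axis and vertical below 0.06 rad and linear speed of carrier below 0.01 m/s and value of joint support_arm below 0.04 m); the robot touches nothing.
It fails at once if the foot is dropped or rammed on the carrier (over 25 N) (contact force between foot and carrier above 25 N).
It fails at once if the steel beaker is moved over 25 mm (distance of beaker from where it was at the start of the episode above 0.025 m).
It fails at once if the tin is moved over 25 mm (distance of tin from where it was at the start of the episode above 0.025 m).
It fails at once if the crimping tool is moved over 25 mm (distance of crimper from where it was at the start of the episode above 0.025 m).
It also fails if it takes over 72 s, if anything falls off the work surface, if the arm or the gripper's body presses on something with over 40 N, if the wrist force passes 120 N, or if a joint passes its speed limit or range.

### The arm

A 6-joint arm with a two-finger parallel gripper is mounted at the origin on a cart in front of the work surface, level with it; the furniture and walls round the work are solid. World frame = base frame: x ahead of the robot, y to its left, z up, the work surface at z = 0. Lengths are in m, angles in degrees, forces in N, time in s.
With the tool pointing down it reaches from about 0.275 to 0.975 m from the base axis. Payload 8.4 kg.
Tool frame: the origin (TCP) lies where the fingers leave the gripper's body, on its centre line; the fingertips stand 88 mm ahead of it and the grasp point (between the pads) lies 69 mm ahead of it (robot.tcp_to_grasp is the distance from the TCP to the grasp point, in m); z points along the fingers, y is the line along which they close (so a half turn about z gives the same grasp; the last joint's range is limited). The gripper opens to 92 mm and grips with 3 to 60 N. Pads are 20 mm wide; open, the fingers measure 128 mm over their backs; the gripper's body (75 mm by 189 mm) begins 69 mm behind the grasp point.
Start: joints at [65.81, 20.225, 93.587, -0, 66.188, -0.138], TCP at [0.255, 0.571, 0.303] pointing down, gripper open.
Joint ranges: [-150.9, 150.9], [-52.94, 120.26], [3.33, 152.33], [-74.26, 254.26], [0, 154.13], [-172.89, 172.89]. Speed limits (degrees/s): [127.2, 127.2, 159.86, 180, 180, 180].

### API

Orientations are given as [roll, pitch, yaw] about the fixed x, y, z axes, in that order (R = Rz(yaw) Ry(pitch) Rx(roll)).
In Python, from bench import readout, vision, order, nets, robot gives the robot as it stands.
- The arm moves only by the tool jog_arm, never from a script. Its argument "targets" is a list of rows, each an object with "travel": the shift along the tool's x, y, z scaled (see below), a list of three; "yaw": the turn about the tool's z scaled (see below). A call has exactly 8 rows; each row shifts and turns the commanded pose from where the row before left it, along the tool's axes as they then stand; what a row does not reach is not made up. The controller multiplies each number of a shift by 0.05 m and each number of a turn by 45 degrees. A row lasts 1/12 s, in which the tool goes at most 41.7 mm and 7.16 degrees, less where a joint would pass 70% of its speed; a pose out of reach is approached as far as the arm can. A call with a number of a shift or a turn outside -1 to 1 is refused whole. A call with a gripper value outside its range is refused whole. "claw" is the finger opening in mm, from 0 to 91.9, set as the call begins (left out, the last holds). The fingers move at their own pace and stop on an object; the grip force is fixed at half the most. Time passes only in rows, so rows that do not move let the fingers close, or fill a call up. It gives the time, the measured TCP pose, the force, the opening and the grip force at its end, in the units of the state.
- readout.get_obs(): the state, without advancing time (a new reading comes with each control period).
- vision.camera(name): name is "side" or "top" or "wrist"; returns (picture, depth): 384x512x3 uint8, red, green, blue; 384x512 float32, m along the optical axis (not along the pixel's ray), 0 where there is no reading.
- vision.camera_params(name): a dict with "fx", "fy", "cx", "cy" (pixels), "rvec" (rotation vector, rad) and "tvec" (3), from world to camera coordinates, as OpenCV has them. Camera axes: x right, y down, z forward; pixel columns grow to the right and rows downward; lengths in m; the calibration is good to about 2 mm. A picture is of the moment at which its call begins: read the wrist's pose just before it. camera_params takes no time and is no camera call; for the wrist camera it gives the pose at the moment of the call.
- order.hand_in(): hands the job in; it is judged then, once.
Trained networks look in the newest picture that a camera, given by its name, has taken for a name from the list of things; names that differ only in an ending like _2 or _b are one class to them, and where a whole thing is asked for, a point or a joint stands for the part that bears it (a point fixed in the world has none). Each returns a list of dicts, best first, with "conf" (0 to 1); they miss things now and then, are a little off and sometimes report something else, mostly with a low value. They report only what shows in the picture. A call takes as long as a camera call.
- nets.regions_of(thing, camera): "mask" (384x512 bool, what is visible of it).
- nets.pinpoint(thing, camera): "centre" ([x, y, z] in m, in world coordinates, good to about 4 mm: a listed point, or the origin of a listed thing).
The state is a dict: "t": time; "joint_positions": joint angles; "joint_velocities": joint speeds; "joint_torque": joint torques, N m; "eef_pos": TCP position; "ee_rot": TCP orientation; "ft_force": force on the tool from outside, world axes, zero at the start; "moment": the same for the moment, N m; "finger_gap": finger opening in m; "gripper_force": force on a finger pad.
Only numpy, scipy, OpenCV 4.12 (cv2) and the standard library are available. Lean on these libraries where they do the work, as an engineer would, in place of code of your own. Each camera call takes 0.05 s, during which the arm holds its last target. There are 200 camera calls.

## Working session

There is one attempt and no reset: what is moved stays moved. The work goes in short steps, Python scripts to look and compute and a tool call to move; the robot and the scene stay as the last step left them, time stands still between calls to the robot, and variables do not carry over. Pictures are saved under pics/ and viewed, at most 10 in all, crops included, and the job is handed in when it is done.

Besides the shell and the picture viewer there is one more tool, called after ">>>" as name([rows], argument=value, ...), one row to a line, values as JSON. jog_arm: Moves the arm, as the interface text tells. Shifts and turns lie within -1 to 1; 1 stands for 0.05 m of shift or 45 degrees of turn. Its arguments: {"type":"object","properties":{"targets":{"type":"array"},"claw":{"type":"number"}},"required":["targets"]}

```bash
mkdir -p pics
python3 - <<'E'
from bench import readout, vision, nets
import cv2, numpy as np
o=readout.get_obs(); print({k:np.round(v,3).tolist() for k,v in o.items()})
ims=[]
for c in ("top","side"):
    p,d=vision.camera(c); ims.append(p)
    for t in ("stand","fin_top","squeeze_mid","foot_face","carrier","tab_top","beaker","tin","crimper"):
        r=nets.pinpoint(t,c); print(c,t,[(np.round(x["centre"],4).tolist(),round(x["conf"],2)) for x in r[:2]])
cv2.imwrite("pics/a.png",cv2.resize(cv2.cvtColor(np.vstack(ims),cv2.COLOR_RGB2BGR),(400,600)) if 0 else cv2.cvtColor(np.vstack([cv2.resize(i,(400,300)) for i in ims]),cv2.COLOR_RGB2BGR))
E
```

```text
{'t': 0.0, 'joint_positions': [65.811, 20.261, 93.629, -0.001, 66.189, -0.137], 'joint_velocities': [0.013, 0.065, -0.033, -0.04, -0.016, 0.019], 'joint_torque': [0.001, -59.385, -33.42, 0.07, 0.024, -0.0], 'eef_pos': [0.255, 0.57, 0.302], 'ee_rot': [-179.921, 0.001, 155.948], 'ft_force': [0.63, -0.394, 0.181], 'moment': [0.002, -0.07, -0.043], 'gripper_force': 0.0, 'finger_gap': 0.092}
top stand [([0.5803, -0.1725, 0.0031], 0.96), ([0.7036, 0.0459, 0.0059], 0.44)]
top fin_top [([0.6278, -0.1644, 0.1298], 0.95)]
top squeeze_mid [([0.5753, -0.1771, 0.1318], 0.7), ([0.5909, 0.1975, -0.0012], 0.3)]
top foot_face []
top carrier [([0.5915, 0.1993, -0.0008], 0.69)]
top tab_top [([0.4751, 0.2068, 0.06], 0.55), ([0.5922, 0.1997, -0.0018], 0.53)]
top beaker [([0.7413, 0.2012, 0.0037], 0.69)]
top tin [([0.7023, 0.0455, 0.0043], 0.86)]
top crimper [([0.5911, -0.4082, 0.0011], 0.85)]
side stand [([0.5727, -0.1728, 0.0051], 0.57), ([0.5698, -0.1746, 0.0274], 0.15)]
side fin_top [([0.6323, -0.1666, 0.1251], 0.86)]
side squeeze_mid [([0.5758, -0.1768, 0.1309], 0.7)]
side foot_face [([0.7401, 0.2109, -0.0031], 0.59), ([0.5696, -0.1715, 0.0275], 0.58)]
side carrier [([0.5937, 0.1956, 0.001], 0.61)]
side tab_top [([0.4701, 0.2035, 0.0605], 0.55)]
side beaker [([0.7384, 0.2107, -0.0006], 0.58)]
side tin [([0.7052, 0.0456, 0.002], 0.77)]
side crimper [([0.5918, -0.4087, 0.0016], 0.67)]
```

View pics/a.png

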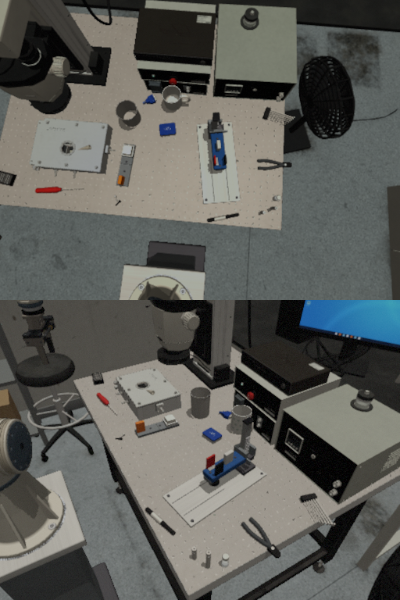

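The top view shows the stand at about (218,165), the carrier at (125,165) with its orange tab toward the robot, the tin at (167,128) and the steel beaker at (126,112). The networks agree with this. Next I'll get the two yaws from the masks and depth.

```bash
cat > h.py <<'E'
from bench import readout, vision, nets
import cv2, numpy as np
def cloud(d,c):
    k=vision.camera_params(c); R=cv2.Rodrigues(np.array(k["rvec"]))[0]; t=np.array(k["tvec"]).ravel()
    v,u=np.indices(d.shape); P=np.stack([(u-k["cx"])/k["fx"]*d,(v-k["cy"])/k["fy"]*d,d],-1)
    W=(P-t)@R; W[d<=0]=np.nan; return W
def pts(thing,c,W):
    r=nets.regions_of(thing,c); m=r[0]["mask"].astype(np.uint8); p=W[m>0]; return p[~np.isnan(p).any(1)]
def rect(p):
    (c,s,a)=cv2.minAreaRect(p[:,:2].astype(np.float32)); 
    if s[0]<s[1]: a+=90; s=s[::-1]
    a=(a+90)%180-90; return np.round(c,4),np.round(s,4),round(a,2)
E
python3 - <<'E'
from h import *
p,d=vision.camera("top"); W=cloud(d,"top")
s=pts("stand","top",W); pl=s[abs(s[:,2]-.008)<.006]; print("plate",rect(pl),len(pl))
up=s[s[:,2]>.1]; print("arm", rect(up), up[:,2].max())
for lo in np.arange(.02,.24,.02):
    q=s[(s[:,2]>lo)&(s[:,2]<lo+.02)]
    if len(q)>5: print(round(lo,2),len(q),q.min(0).round(3),q.max(0).round(3))
c=pts("carrier","top",W); b=c[(c[:,2]>.004)&(c[:,2]<.075)]; print("car",rect(b),len(b))
for n,l,h in(("tab",.045,.07),("sample",.028,.045),("bar",.006,.018)):
    q=c[(c[:,2]>l)&(c[:,2]<h)]; print(n,len(q),rect(q) if len(q)>4 else 0, np.median(q,0).round(4))
E
```

```text
plate (array([ 0.5874, -0.1752]), array([0.3382, 0.1532]), 10.26) 3515
arm (array([ 0.6448, -0.1602]), array([0.18  , 0.0554]), 9.81) 0.21588600317468049
0.02 19 [ 0.678 -0.176  0.02 ] [ 0.743 -0.121  0.025]
0.06 75 [ 0.54  -0.204  0.061] [ 0.73 -0.12  0.08]
0.08 697 [ 0.541 -0.203  0.08 ] [ 0.731 -0.119  0.1  ]
0.1 170 [ 0.553 -0.2    0.1  ] [ 0.737 -0.119  0.12 ]
0.12 125 [ 0.553 -0.201  0.12 ] [ 0.718 -0.133  0.138]
0.14 22 [ 0.696 -0.157  0.141] [ 0.71  -0.135  0.159]
0.16 17 [ 0.695 -0.153  0.161] [ 0.716 -0.134  0.18 ]
0.18 12 [ 0.696 -0.154  0.181] [ 0.699 -0.137  0.193]
0.2 87 [ 0.693 -0.159  0.206] [ 0.725 -0.135  0.216]
car (array([0.5384, 0.2018]), array([0.1746, 0.0499]), -3.0) 835
tab 58 (array([0.4714, 0.2053]), array([0.033 , 0.0137]), -5.51) [0.471  0.2044 0.0568]
sample 155 (array([0.5347, 0.2052]), array([0.1606, 0.0391]), -6.85) [0.5918 0.1991 0.0369]
bar 521 (array([0.5384, 0.2018]), array([0.1746, 0.0499]), -3.0) [0.5241 0.1984 0.0115]
```

```bash
cat > plan.py <<'E'
import numpy as np, sys
from bench import readout
def plan(x,y,z,psi,n,dec=2):
    o=readout.get_obs(); p=np.array(o["eef_pos"],float); a=o["ee_rot"][2]; tgt=np.array([x,y,z]); w=(psi-a+180)%360-180
    p0=p.copy(); a0=a; out=[]
    for i in range(n):
        f=(i+1)/n; c,s=np.cos(np.radians(a)),np.sin(np.radians(a))
        R=np.array([[c,s,0],[s,-c,0],[0,0,-1]])
        t=np.round(R.T@(p0+f*(tgt-p0)-p)/.05,dec); q=round(-(a0+f*w-a)/45,3)
        p=p+R@t*.05; a-=q*45; out.append((t.tolist(),q))
    for r in out: print(r)
    print("end",p.round(4),round(a,2))
if __name__=="__main__": v=list(map(float,sys.argv[1:6])); plan(*v[:4],int(v[4]))
E
python3 plan.py 0.632 -0.167 0.29 10 24
```

```text
([-0.54, -0.43, 0.01], np.float64(0.135))
([-0.58, -0.38, 0.01], np.float64(0.135))
([-0.62, -0.31, 0.01], np.float64(0.135))
([-0.64, -0.24, 0.01], np.float64(0.136))
([-0.67, -0.17, 0.01], np.float64(0.135))
([-0.68, -0.11, 0.01], np.float64(0.135))
([-0.69, -0.02, 0.01], np.float64(0.135))
([-0.69, 0.04, 0.01], np.float64(0.135))
([-0.68, 0.12, 0.02], np.float64(0.135))
([-0.67, 0.19, 0.01], np.float64(0.135))
([-0.64, 0.25, 0.01], np.float64(0.135))
([-0.61, 0.33, 0.01], np.float64(0.136))
([-0.57, 0.39, 0.01], np.float64(0.135))
([-0.53, 0.44, 0.01], np.float64(0.135))
([-0.47, 0.5, 0.01], np.float64(0.135))
([-0.43, 0.55, 0.01], np.float64(0.135))
([-0.36, 0.59, 0.01], np.float64(0.135))
([-0.3, 0.62, 0.01], np.float64(0.135))
([-0.23, 0.65, 0.01], np.float64(0.136))
([-0.15, 0.67, 0.01], np.float64(0.135))
([-0.09, 0.69, 0.01], np.float64(0.135))
([-0.02, 0.69, 0.01], np.float64(0.135))
([0.06, 0.68, 0.01], np.float64(0.135))
([0.14, 0.68, 0.01], np.float64(0.135))
end [ 0.6322 -0.1669  0.2902] 10.01
```

>>> jog_arm([
  {"travel": [-0.54,-0.43,0.01],"yaw": 0.135},
  {"travel": [-0.58,-0.38,0.01],"yaw": 0.135},
  {"travel": [-0.62,-0.31,0.01],"yaw": 0.135},
  {"travel": [-0.64,-0.24,0.01],"yaw": 0.135},
  {"travel": [-0.67,-0.17,0.01],"yaw": 0.135},
  {"travel": [-0.68,-0.11,0.01],"yaw": 0.135},
  {"travel": [-0.69,-0.02,0.01],"yaw": 0.135},
  {"travel": [-0.69,0.04,0.01],"yaw": 0.135},
], claw=60)

```text
t: 1.82
eef_pos: [0.381, 0.3235, 0.2989]
ee_rot: [180.0, -0.0, 107.1]
ft_force: [1.2, -0.5, 0.1]
finger_gap: 0.0601
gripper_force: 0.0
```

>>> jog_arm([
  {"travel": [-0.68,0.12,0.01],"yaw": 0.135},
  {"travel": [-0.67,0.19,0.01],"yaw": 0.135},
  {"travel": [-0.64,0.25,0.01],"yaw": 0.135},
  {"travel": [-0.61,0.33,0.01],"yaw": 0.135},
  {"travel": [-0.57,0.39,0.01],"yaw": 0.135},
  {"travel": [-0.53,0.44,0.01],"yaw": 0.135},
  {"travel": [-0.47,0.5,0.01],"yaw": 0.135},
  {"travel": [-0.43,0.55,0.01],"yaw": 0.135},
])

```text
t: 2.48
eef_pos: [0.5072, 0.0772, 0.2949]
ee_rot: [180.0, -0.0, 58.4]
ft_force: [0.8, -0.4, 0.2]
finger_gap: 0.0599
gripper_force: 0.0
```

>>> jog_arm([
  {"travel": [-0.36,0.59,0.01],"yaw": 0.135},
  {"travel": [-0.3,0.62,0.01],"yaw": 0.135},
  {"travel": [-0.23,0.65,0.01],"yaw": 0.135},
  {"travel": [-0.15,0.67,0.01],"yaw": 0.135},
  {"travel": [-0.09,0.69,0.01],"yaw": 0.135},
  {"travel": [-0.02,0.69,0.01],"yaw": 0.135},
  {"travel": [0.06,0.68,0.01],"yaw": 0.135},
  {"travel": [0.14,0.68,0.01],"yaw": 0.135},
])

```text
t: 3.15
eef_pos: [0.6336, -0.1681, 0.2907]
ee_rot: [-180.0, -0.0, 9.8]
ft_force: [0.3, -0.3, -0.2]
finger_gap: 0.06
gripper_force: 0.0
```

Run:
```python
from h import *
o=readout.get_obs(); print(o["t"],o["eef_pos"],o["ee_rot"],o["ft_force"])
p,d=vision.camera("wrist"); W=cloud(d,"wrist")
for t in ("fin_top","squeeze_mid"): print(t,[(x["centre"],x["conf"]) for x in nets.pinpoint(t,"wrist")[:2]])
cv2.imwrite("pics/b.png",cv2.cvtColor(p,cv2.COLOR_RGB2BGR))
k=vision.camera_params("wrist");R=cv2.Rodrigues(np.array(k["rvec"]))[0];print(-R.T@np.array(k["tvec"]).ravel())
m=(W[...,2]>.11)&(W[...,2]<.145); n,l,s,c=cv2.connectedComponentsWithStats(m.astype(np.uint8))
for i in range(1,n):
    if s[i,4]>60: q=W[l==i]; print(s[i],rect(q),np.median(q,0))
```

```text
3.15 [ 0.63357252 -0.16814263  0.29066691] [-1.79997099e+02 -2.59946396e-03  9.83674370e+00] [ 0.27793389 -0.34209619 -0.2233341 ]
fin_top [([0.6291, -0.1647, 0.1306], 0.82)]
squeeze_mid [([0.5711, -0.1764, 0.1293], 0.64)]
[ 0.71520278 -0.15329333  0.37332765]
[247 175  17  44 728] (array([ 0.6341, -0.1716]), array([0.0336, 0.0139]), 9.45) [ 0.63699996 -0.17118617  0.130228  ]
[229 235   9  45 351] (array([ 0.5737, -0.161 ]), array([0.0339, 0.0061]), 8.94) [ 0.57747328 -0.16094255  0.13164515]
[273 235   9  45 335] (array([ 0.5804, -0.2003]), array([0.0335, 0.0061]), 9.37) [ 0.58449577 -0.19930288  0.13169095]
```

View pics/b.png

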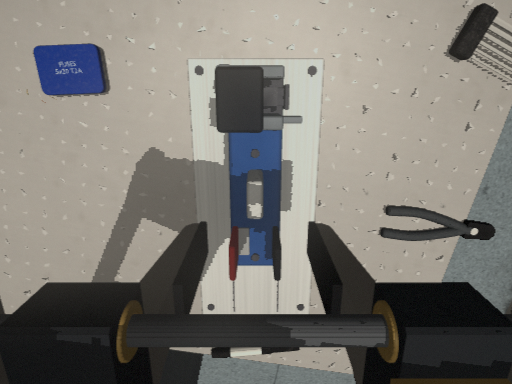

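Seen from the wrist, the fin at (255,195) and the blades at (233,255) and (277,255) line up with the fingers. I'll go down onto the fin.

>>> jog_arm([
  {"travel": [0,0,0.27],"yaw": 0},
  {"travel": [0,0,0.27],"yaw": 0},
  {"travel": [0,0,0.27],"yaw": 0},
  {"travel": [0,0,0.27],"yaw": 0},
  {"travel": [0,0,0.27],"yaw": 0},
  {"travel": [0,0,0.27],"yaw": 0},
  {"travel": [0,0,0.27],"yaw": 0},
  {"travel": [0,0,0.27],"yaw": 0},
])

```text
t: 3.97
eef_pos: [0.633, -0.1663, 0.1812]
ee_rot: [-180.0, 0.0, 10.2]
ft_force: [0.1, -0.3, 0.8]
finger_gap: 0.0601
gripper_force: 0.0
```

>>> jog_arm([
  {"travel": [0,0,0],"yaw": 0},
  {"travel": [0,0,0],"yaw": 0},
  {"travel": [0,0,0],"yaw": 0},
  {"travel": [0,0,0],"yaw": 0},
  {"travel": [0,0,0],"yaw": 0},
  {"travel": [0,0,0],"yaw": 0},
  {"travel": [0,0,0],"yaw": 0},
  {"travel": [0,0,0],"yaw": 0},
], claw=5)

```text
t: 4.63
eef_pos: [0.6332, -0.1661, 0.1831]
ee_rot: [-180.0, -0.0, 10.1]
ft_force: [0.0, 2.0, 3.3]
finger_gap: 0.0138
gripper_force: 30.0
```

>>> jog_arm([
  {"travel": [0,0,-0.1],"yaw": 0},
  {"travel": [0,0,-0.1],"yaw": 0},
  {"travel": [0,0,-0.1],"yaw": 0},
  {"travel": [0,0,-0.1],"yaw": 0},
  {"travel": [0,0,-0.1],"yaw": 0},
  {"travel": [0,0,-0.1],"yaw": 0},
  {"travel": [0,0,-0.1],"yaw": 0},
  {"travel": [0,0,-0.1],"yaw": 0},
])

```text
t: 5.3
eef_pos: [0.6332, -0.1661, 0.2218]
ee_rot: [-180.0, 0.0, 10.1]
ft_force: [7.9, 0.9, -15.9]
finger_gap: 0.0137
gripper_force: 30.0
```

>>> jog_arm([
  {"travel": [0,0,-0.1],"yaw": 0},
  {"travel": [0,0,-0.1],"yaw": 0},
  {"travel": [0,0,-0.1],"yaw": 0},
  {"travel": [0,0,-0.1],"yaw": 0},
  {"travel": [0,0,-0.1],"yaw": 0},
  {"travel": [0,0,-0.1],"yaw": 0},
  {"travel": [0,0,0],"yaw": 0},
  {"travel": [0,0,0],"yaw": 0},
])

```text
t: 5.97
eef_pos: [0.6332, -0.1661, 0.2524]
ee_rot: [-180.0, -0.0, 10.1]
ft_force: [3.3, 3.0, -5.3]
finger_gap: 0.0141
gripper_force: 30.0
```

Run:
```python
from h import *
o=readout.get_obs(); print(o["t"],o["eef_pos"],o["ft_force"],o["finger_gap"])
for c in("top","side"):
    p,d=vision.camera(c)
    for t in ("fin_top","squeeze_mid"): print(t,[(x["centre"],x["conf"]) for x in nets.pinpoint(t,c)[:2]])
    if c=="side": print(nets.pinpoint("foot_face",c)[:1])
```

```text
5.9667 [ 0.63318614 -0.1660948   0.25244942] [ 3.30682606  2.97525815 -5.25577271] 0.014113437122551474
fin_top []
squeeze_mid []
fin_top [([0.6359, -0.1668, 0.1949], 0.94)]
squeeze_mid [([0.5746, -0.1748, 0.1992], 0.84), ([0.5948, -0.4106, 0.0002], 0.39)]
[{'centre': [0.5707, -0.1743, 0.0965], 'conf': 0.64}]
```

>>> jog_arm([
  {"travel": [0,0,-0.05],"yaw": 0},
  {"travel": [0,0,-0.05],"yaw": 0},
  {"travel": [0,0,-0.05],"yaw": 0},
  {"travel": [0,0,-0.05],"yaw": 0},
  {"travel": [0,0,-0.05],"yaw": 0},
  {"travel": [0,0,-0.05],"yaw": 0},
  {"travel": [0,0,0],"yaw": 0},
  {"travel": [0,0,0],"yaw": 0},
])

```text
t: 6.98
eef_pos: [0.6331, -0.1661, 0.2677]
ee_rot: [-180.0, -0.0, 10.1]
ft_force: [3.1, 4.2, -3.7]
finger_gap: 0.0137
gripper_force: 30.0
```

>>> jog_arm([
  {"travel": [0,0,-0.02],"yaw": 0},
  {"travel": [0,0,-0.02],"yaw": 0},
  {"travel": [0,0,-0.02],"yaw": 0},
  {"travel": [0,0,-0.02],"yaw": 0},
  {"travel": [0,0,-0.02],"yaw": 0},
  {"travel": [0,0,0],"yaw": 0},
  {"travel": [0,0,0],"yaw": 0},
  {"travel": [0,0,0],"yaw": 0},
])

```text
t: 7.65
eef_pos: [0.6332, -0.1661, 0.2716]
ee_rot: [-180.0, 0.0, 10.1]
ft_force: [6.1, 4.0, -12.5]
finger_gap: 0.0138
gripper_force: 30.0
```

>>> jog_arm([
  {"travel": [0,0,0.03],"yaw": 0},
  {"travel": [0,0,0.03],"yaw": 0},
  {"travel": [0,0,0.03],"yaw": 0},
  {"travel": [0,0,0.03],"yaw": 0},
  {"travel": [0,0,0.03],"yaw": 0},
  {"travel": [0,0,0.02],"yaw": 0},
  {"travel": [0,0,0],"yaw": 0},
  {"travel": [0,0,0],"yaw": 0},
])

```text
t: 8.32
eef_pos: [0.6332, -0.1661, 0.2638]
ee_rot: [-180.0, -0.0, 10.1]
ft_force: [3.3, 3.9, -6.8]
finger_gap: 0.0135
gripper_force: 30.0
```

Notch not reached yet. I'll lower a little more and then release.

>>> jog_arm([
  {"travel": [0,0,0.02],"yaw": 0},
  {"travel": [0,0,0.02],"yaw": 0},
  {"travel": [0,0,0.01],"yaw": 0},
  {"travel": [0,0,0],"yaw": 0},
  {"travel": [0,0,0],"yaw": 0},
  {"travel": [0,0,0],"yaw": 0},
  {"travel": [0,0,0],"yaw": 0},
  {"travel": [0,0,0],"yaw": 0},
])

```text
t: 8.98
eef_pos: [0.6332, -0.1661, 0.263]
ee_rot: [-180.0, -0.0, 10.1]
ft_force: [0.1, 7.0, 6.0]
finger_gap: 0.0141
gripper_force: 30.0
```

>>> jog_arm([
  {"travel": [0,0,0],"yaw": 0},
  {"travel": [0,0,0],"yaw": 0},
  {"travel": [0,0,0],"yaw": 0},
  {"travel": [0,0,0],"yaw": 0},
  {"travel": [0,0,-0.3],"yaw": 0},
  {"travel": [0,0,-0.4],"yaw": 0},
  {"travel": [0,0,-0.4],"yaw": 0},
  {"travel": [0,0,-0.3],"yaw": 0},
], claw=60)

```text
t: 9.65
eef_pos: [0.6333, -0.1668, 0.3331]
ee_rot: [180.0, -0.0, 10.1]
ft_force: [0.3, -0.6, 0.4]
finger_gap: 0.0602
gripper_force: 0.0
```

```bash
python3 - <<'E'
from h import *
p,d=vision.camera("side")
for t in ("fin_top","squeeze_mid","foot_face"): print(t,[(x["centre"],x["conf"]) for x in nets.pinpoint(t,"side")[:2]])
p,d=vision.camera("wrist"); W=cloud(d,"wrist")
m=(W[...,2]>.195)&(W[...,2]<.225); n,l,s,c=cv2.connectedComponentsWithStats(m.astype(np.uint8))
for i in range(1,n):
    if s[i,4]>60: q=W[l==i]; print(s[i],rect(q),np.median(q,0))
E
python3 plan.py 0.4705 0.2055 0.27 -3 16
```

```text
fin_top [([0.6336, -0.1667, 0.2073], 0.82)]
squeeze_mid [([0.5713, -0.1776, 0.2106], 0.87), ([0.5736, -0.1761, 0.0862], 0.55)]
foot_face [([0.5719, -0.1761, 0.1069], 0.49)]
[ 227   71   39   53 2012] (array([ 0.7097, -0.1449]), array([0.0314, 0.0238]), 10.27) [ 0.71022473 -0.14505159  0.21219677]
[247 190  20  50 954] (array([ 0.6306, -0.1656]), array([0.0338, 0.0138]), 10.01) [ 0.63332164 -0.16519937  0.20963371]
[226 259  10  50 439] (array([ 0.5704, -0.1558]), array([0.0329, 0.0061]), 9.48) [ 0.57474941 -0.15572136  0.21136018]
[277 260  11  50 432] (array([ 0.5767, -0.1952]), array([0.0347, 0.0061]), 9.74) [ 0.58141286 -0.19409427  0.21136906]
([-0.12, -0.49, 0.08], np.float64(0.018))
([-0.12, -0.5, 0.07], np.float64(0.019))
([-0.13, -0.48, 0.08], np.float64(0.018))
([-0.14, -0.49, 0.07], np.float64(0.018))
([-0.15, -0.49, 0.08], np.float64(0.018))
([-0.15, -0.48, 0.07], np.float64(0.019))
([-0.16, -0.48, 0.08], np.float64(0.018))
([-0.17, -0.48, 0.07], np.float64(0.018))
([-0.17, -0.48, 0.08], np.float64(0.018))
([-0.18, -0.47, 0.08], np.float64(0.019))
([-0.19, -0.47, 0.07], np.float64(0.018))
([-0.19, -0.47, 0.08], np.float64(0.018))
([-0.2, -0.47, 0.07], np.float64(0.018))
([-0.21, -0.46, 0.08], np.float64(0.019))
([-0.21, -0.46, 0.07], np.float64(0.018))
([-0.22, -0.46, 0.08], np.float64(0.018))
end [0.4706 0.2055 0.27  ] -2.99
```

>>> jog_arm([
  {"travel": [-0.12,-0.49,0.08],"yaw": 0.018},
  {"travel": [-0.12,-0.5,0.07],"yaw": 0.018},
  {"travel": [-0.13,-0.48,0.08],"yaw": 0.018},
  {"travel": [-0.14,-0.49,0.07],"yaw": 0.018},
  {"travel": [-0.15,-0.49,0.08],"yaw": 0.018},
  {"travel": [-0.15,-0.48,0.07],"yaw": 0.018},
  {"travel": [-0.16,-0.48,0.08],"yaw": 0.018},
  {"travel": [-0.17,-0.48,0.07],"yaw": 0.018},
], claw=40)

```text
t: 10.57
eef_pos: [0.5504, 0.0202, 0.2999]
ee_rot: [180.0, 0.1, 3.6]
ft_force: [0.3, -0.4, -0.5]
finger_gap: 0.04
gripper_force: 0.0
```

>>> jog_arm([
  {"travel": [-0.17,-0.48,0.08],"yaw": 0.018},
  {"travel": [-0.18,-0.47,0.08],"yaw": 0.018},
  {"travel": [-0.19,-0.47,0.07],"yaw": 0.018},
  {"travel": [-0.19,-0.47,0.08],"yaw": 0.018},
  {"travel": [-0.2,-0.47,0.07],"yaw": 0.018},
  {"travel": [-0.21,-0.46,0.08],"yaw": 0.018},
  {"travel": [-0.21,-0.46,0.07],"yaw": 0.018},
  {"travel": [-0.22,-0.46,0.08],"yaw": 0.018},
])

```text
t: 11.23
eef_pos: [0.4692, 0.206, 0.2697]
ee_rot: [179.9, 0.1, -2.9]
ft_force: [0.4, 0.1, -0.1]
finger_gap: 0.04
gripper_force: 0.0
```

Run:
```python
from h import *
o=readout.get_obs(); print(o["t"],o["eef_pos"],o["ee_rot"])
p,d=vision.camera("wrist"); W=cloud(d,"wrist")
for t in ("tab_top","carrier"): print(t,[(x["centre"],x["conf"]) for x in nets.pinpoint(t,"wrist")[:2]])
cv2.imwrite("pics/c.png",cv2.cvtColor(p,cv2.COLOR_RGB2BGR))
for a,b in((.05,.066),(.018,.045),(.007,.016)):
    m=(W[...,2]>a)&(W[...,2]<b)&(abs(W[...,1]-.2)<.05); n,l,s,c=cv2.connectedComponentsWithStats(m.astype(np.uint8))
    for i in range(1,n):
        if s[i,4]>100: q=W[l==i]; print(s[i],rect(q),np.median(q,0).round(4))
p,d=vision.camera("top"); W=cloud(d,"top")
m=(abs(W[...,0]-.47)<.06)&(W[...,1]>.23)&(W[...,1]<.31)&(W[...,2]<.2); q=W[m]; q=q[q[:,2]>.012]; print("box",len(q), q.min(0) if len(q) else 0,q.max(0) if len(q) else 0)
```

```text
11.2333 [0.46922312 0.20597993 0.26969928] [ 1.79939538e+02  1.04985068e-01 -2.85303117e+00]
tab_top [([0.4678, 0.2078, 0.0593], 0.94)]
carrier [([0.5946, 0.2021, -0.0032], 0.91)]
[250 160  14  35 475] (array([0.4693, 0.2099]), array([0.034, 0.013]), -3.22) [0.4708 0.2098 0.0579]
[ 232   17   51   55 2662] (array([0.5937, 0.2033]), array([0.0481, 0.0479]), 86.9) [0.5933 0.2032 0.0371]
[233  13  49   5 193] (array([0.6219, 0.2016]), array([0.047 , 0.0039]), 86.35) [0.6219 0.2016 0.0118]
[ 234   71   47  114 4544] (array([0.5099, 0.2077]), array([0.1211, 0.048 ]), -3.0) [0.5195 0.2067 0.0122]
box 0 0 0
```

View pics/c.png

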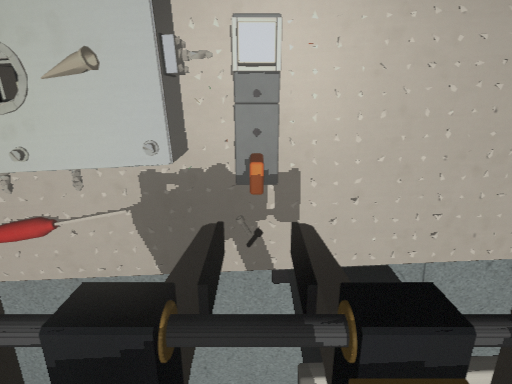

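Run:
```python
from h import *
p,d=vision.camera("top"); W=cloud(d,"top")
m=(W[...,0]>.43)&(W[...,0]<.56)&(W[...,1]>.25)&(W[...,1]<.42)&(W[...,2]<.2)&(W[...,2]>.02); q=W[m]; print(len(q), q.min(0),q.max(0),np.median(q,0))
```

```text
50 [0.53572751 0.28202622 0.02069891] [0.55976745 0.29462176 0.07624972] [0.55172175 0.28345867 0.05348452]
```

The tab at (257,173) is centred between the fingers, and the box on the left is below the gripper body's height. I'll descend and grip.

>>> jog_arm([
  {"travel": [0,0,0.4],"yaw": 0},
  {"travel": [0,0,0.4],"yaw": 0},
  {"travel": [0,0,0.4],"yaw": 0},
  {"travel": [0,0,0.4],"yaw": 0},
  {"travel": [0,0,0.4],"yaw": 0},
  {"travel": [0,0,0.4],"yaw": 0},
  {"travel": [0,0,0.4],"yaw": 0},
  {"travel": [0,0,0.4],"yaw": 0},
])

```text
t: 12.15
eef_pos: [0.471, 0.2041, 0.1102]
ee_rot: [180.0, -0.0, -2.9]
ft_force: [-0.0, 0.1, -0.1]
finger_gap: 0.0399
gripper_force: 0.0
```

>>> jog_arm([
  {"travel": [0,0,0],"yaw": 0},
  {"travel": [0,0,0],"yaw": 0},
  {"travel": [0,0,0],"yaw": 0},
  {"travel": [0,0,0],"yaw": 0},
  {"travel": [0,0,0],"yaw": 0},
  {"travel": [0,0,0],"yaw": 0},
  {"travel": [0,0,0],"yaw": 0},
  {"travel": [0,0,0],"yaw": 0},
], claw=5)

```text
t: 12.82
eef_pos: [0.4713, 0.2054, 0.1124]
ee_rot: [-180.0, -0.1, -2.8]
ft_force: [0.9, -2.6, 8.6]
finger_gap: 0.0138
gripper_force: 30.0
```

>>> jog_arm([
  {"travel": [0,0,-0.1],"yaw": 0},
  {"travel": [0,0,-0.1],"yaw": 0},
  {"travel": [0,0,-0.1],"yaw": 0},
  {"travel": [0,0,-0.15],"yaw": 0},
  {"travel": [0,0,-0.15],"yaw": 0},
  {"travel": [0,0,-0.15],"yaw": 0},
  {"travel": [0,0,-0.1],"yaw": 0},
  {"travel": [0,0,0],"yaw": 0},
])

```text
t: 13.48
eef_pos: [0.4711, 0.2056, 0.1551]
ee_rot: [-179.9, -0.1, -2.8]
ft_force: [0.3, 0.6, -4.1]
finger_gap: 0.0136
gripper_force: 30.0
```

Run:
```python
from h import *
o=readout.get_obs(); print(o["t"],o["eef_pos"],o["ee_rot"])
p,d=vision.camera("wrist"); W=cloud(d,"wrist")
print([(x["centre"],x["conf"]) for x in nets.pinpoint("carrier","wrist")[:2]])
P=pts("carrier","wrist",W); zs=P[:,2]; print(np.percentile(zs,[5,25,50,75,95]))
c0=P.mean(0); R=np.radians(-3); u=(P[:,0]-o["eef_pos"][0])*np.cos(R)+(P[:,1]-o["eef_pos"][1])*np.sin(R)
for a,b in((.03,.05),(.05,.07),(.07,.09),(.105,.145)):
    q=P[(u>a)&(u<b)]; 
    if len(q): print(a,np.median(q[:,2]),len(q))
```

```text
13.4833 [0.47113133 0.20558628 0.15508302] [-1.79944279e+02 -1.09784789e-01 -2.81072091e+00]
[([0.5955, 0.2016, 0.0378], 0.73)]
[0.05406902 0.05488388 0.05565088 0.07638359 0.10044291]
0.03 0.05511652620604014 2528
0.05 0.05497456462861935 2788
0.07 0.05509361565035954 3106
0.105 0.08024988607292532 4464
```

```bash
python3 - <<'E'
from h import *
p,d=vision.camera("side"); k=vision.camera_params("side")
for q in ([.471,.2056,.155],[.553,.2015,.238],[.6,.2,.04]): print(cv2.projectPoints(np.array([q]),np.array(k["rvec"]),np.array(k["tvec"]),np.array([[k["fx"],0,k["cx"]],[0,k["fy"],k["cy"]],[0,0,1]]),None)[0].ravel())
cv2.imwrite("pics/d.png",cv2.resize(cv2.cvtColor(p[60:280,100:360],cv2.COLOR_RGB2BGR),None,fx=2.5,fy=2.5))
E
python3 plan.py 0.452 -0.1985 0.155 10 16
```

```text
[174.58981067 128.86007079]
[199.01234371  96.33369939]
[218.5634559  149.09288297]
([0.0, 0.51, -0.0], np.float64(-0.018))
([-0.0, 0.5, -0.0], np.float64(-0.018))
([-0.02, 0.51, -0.01], np.float64(-0.017))
([-0.01, 0.5, 0.0], np.float64(-0.018))
([-0.03, 0.5, 0.0], np.float64(-0.018))
([-0.03, 0.51, -0.0], np.float64(-0.018))
([-0.04, 0.5, -0.0], np.float64(-0.018))
([-0.05, 0.5, -0.01], np.float64(-0.017))
([-0.06, 0.51, 0.0], np.float64(-0.018))
([-0.06, 0.5, 0.0], np.float64(-0.018))
([-0.07, 0.5, -0.0], np.float64(-0.018))
([-0.07, 0.5, -0.0], np.float64(-0.018))
([-0.08, 0.5, -0.01], np.float64(-0.017))
([-0.09, 0.49, 0.0], np.float64(-0.018))
([-0.1, 0.5, 0.0], np.float64(-0.018))
([-0.1, 0.49, -0.0], np.float64(-0.018))
end [ 0.4521 -0.1983  0.155 ] 10.01
```

View pics/d.png

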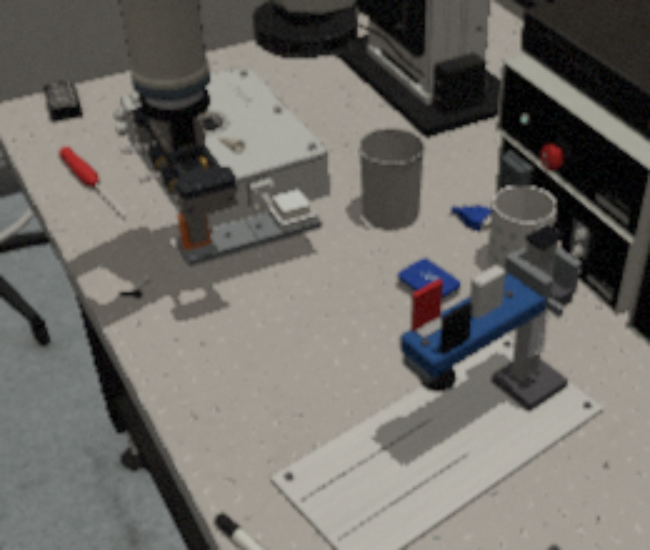

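The side view shows the carrier held level, the arm raised with its foot at (437,378), and nothing solid where the wrist lens sits (247,90). I'll carry it over.

>>> jog_arm([
  {"travel": [0,0.25,0],"yaw": -0.018},
  {"travel": [0,0.5,0],"yaw": -0.018},
  {"travel": [-0.02,0.51,0],"yaw": -0.018},
  {"travel": [-0.01,0.5,0],"yaw": -0.018},
  {"travel": [-0.03,0.5,0],"yaw": -0.018},
  {"travel": [-0.03,0.51,0],"yaw": -0.018},
  {"travel": [-0.04,0.5,0],"yaw": -0.018},
  {"travel": [-0.05,0.5,0],"yaw": -0.018},
])

```text
t: 14.35
eef_pos: [0.4618, 0.0155, 0.1533]
ee_rot: [-180.0, 0.0, 3.7]
ft_force: [0.0, 0.3, -3.0]
finger_gap: 0.0136
gripper_force: 30.0
```

>>> jog_arm([
  {"travel": [-0.06,0.51,0],"yaw": -0.018},
  {"travel": [-0.06,0.5,0],"yaw": -0.018},
  {"travel": [-0.07,0.5,0],"yaw": -0.018},
  {"travel": [-0.07,0.5,0],"yaw": -0.018},
  {"travel": [-0.08,0.5,0],"yaw": -0.018},
  {"travel": [-0.09,0.49,0],"yaw": -0.018},
  {"travel": [-0.1,0.45,0],"yaw": -0.018},
  {"travel": [-0.1,0.3,0],"yaw": -0.018},
])

```text
t: 15.02
eef_pos: [0.4514, -0.1753, 0.1534]
ee_rot: [180.0, 0.0, 10.1]
ft_force: [0.2, 0.4, -3.2]
finger_gap: 0.0138
gripper_force: 30.0
```

```bash
python3 plan.py 0.452 -0.1985 0.123 10 8
```

```text
([-0.01, 0.06, 0.08], np.float64(0.0))
([-0.01, 0.05, 0.07], np.float64(0.001))
([-0.01, 0.06, 0.08], np.float64(0.0))
([-0.01, 0.06, 0.07], np.float64(0.001))
([-0.0, 0.06, 0.08], np.float64(0.0))
([-0.01, 0.05, 0.08], np.float64(0.0))
([-0.01, 0.06, 0.07], np.float64(0.001))
([-0.01, 0.06, 0.08], np.float64(0.0))
end [ 0.452  -0.1985  0.1229] 10.01
```

>>> jog_arm([
  {"travel": [-0.01,0.06,0.08],"yaw": 0},
  {"travel": [-0.01,0.05,0.08],"yaw": 0},
  {"travel": [-0.01,0.06,0.08],"yaw": 0},
  {"travel": [-0.01,0.06,0.08],"yaw": 0},
  {"travel": [-0.01,0.06,0.08],"yaw": 0},
  {"travel": [-0.01,0.05,0.06],"yaw": 0},
  {"travel": [-0.01,0.06,0.06],"yaw": 0},
  {"travel": [-0.01,0.06,0.02],"yaw": 0},
])

```text
t: 15.68
eef_pos: [0.4516, -0.1966, 0.1261]
ee_rot: [-180.0, 0.0, 10.2]
ft_force: [-0.3, 0.0, -2.3]
finger_gap: 0.0133
gripper_force: 30.0
```

Run:
```python
from h import *
o=readout.get_obs(); print(o["t"],o["eef_pos"],o["ee_rot"])
S=np.array([.5745,-.177]); a=np.radians(10); X=np.array([np.cos(a),np.sin(a)]); Y=np.array([-X[1],X[0]])
for c in("side","wrist","top"):
    p,d=vision.camera(c)
    for t in("carrier","tab_top","stand","foot_face"):
        r=nets.pinpoint(t,c)
        if r: q=np.array(r[0]["centre"]); print(c,t,q,round(r[0]["conf"],2),"stand xy",((q[:2]-S)@X).round(4),((q[:2]-S)@Y).round(4))
```

```text
15.6833 [ 0.45157019 -0.19662587  0.12614514] [-1.79978743e+02  3.26094328e-02  1.01750736e+01]
side carrier [ 0.5706 -0.1773  0.0144] 0.64 stand xy -0.0039 0.0004
side tab_top [ 0.4549 -0.1981  0.0751] 0.6 stand xy -0.1214 -0.0
side stand [ 0.574  -0.1732  0.0039] 0.6 stand xy 0.0002 0.0038
side foot_face [ 0.5695 -0.176   0.1079] 0.39 stand xy -0.0048 0.0019
wrist tab_top [ 0.4501 -0.196   0.0715] 0.75 stand xy -0.1258 0.0029
wrist stand [ 0.5704 -0.1794  0.0025] 0.67 stand xy -0.0045 -0.0017
top carrier [ 0.5697 -0.1743  0.0107] 0.64 stand xy -0.0043 0.0035
top tab_top [ 0.5743 -0.1741  0.2128] 0.48 stand xy 0.0003 0.0029
top stand [ 0.5794 -0.1776 -0.0006] 0.87 stand xy 0.0047 -0.0014
top foot_face [ 0.5791 -0.1751  0.0018] 0.7 stand xy 0.0049 0.0011
```

>>> jog_arm([
  {"travel": [0.02,0.02,0.02],"yaw": 0},
  {"travel": [0.01,0,0.02],"yaw": 0},
  {"travel": [0,0,0.02],"yaw": 0},
  {"travel": [0,0,0.02],"yaw": 0},
  {"travel": [0,0,0.02],"yaw": 0},
  {"travel": [0,0,0],"yaw": 0},
  {"travel": [0,0,0],"yaw": 0},
  {"travel": [0,0,0],"yaw": 0},
])

```text
t: 17.1
eef_pos: [0.4533, -0.1974, 0.1217]
ee_rot: [-180.0, 0.0, 10.1]
ft_force: [0.2, -0.3, -2.6]
finger_gap: 0.0134
gripper_force: 30.0
```

>>> jog_arm([
  {"travel": [0,0,0.01],"yaw": 0},
  {"travel": [0,0,0.01],"yaw": 0},
  {"travel": [0,0,0.01],"yaw": 0},
  {"travel": [0,0,0.01],"yaw": 0},
  {"travel": [0,0,0],"yaw": 0},
  {"travel": [0,0,0],"yaw": 0},
  {"travel": [0,0,0],"yaw": 0},
  {"travel": [0,0,0],"yaw": 0},
])

```text
t: 17.77
eef_pos: [0.4533, -0.1975, 0.1204]
ee_rot: [180.0, -0.0, 10.1]
ft_force: [-2.9, 1.2, 9.1]
finger_gap: 0.0137
gripper_force: 30.0
```

>>> jog_arm([
  {"travel": [0,0,0],"yaw": 0},
  {"travel": [0,0,0],"yaw": 0},
  {"travel": [0,0,0],"yaw": 0},
  {"travel": [0,0,0],"yaw": 0},
  {"travel": [0,0,-0.1],"yaw": 0},
  {"travel": [0,0,-0.3],"yaw": 0},
  {"travel": [0,0,-0.6],"yaw": 0},
  {"travel": [0,0,-0.7],"yaw": 0},
], claw=40)

```text
t: 18.43
eef_pos: [0.4522, -0.1969, 0.2045]
ee_rot: [-179.9, 0.2, 10.1]
ft_force: [0.2, -0.4, 0.3]
finger_gap: 0.04
gripper_force: 0.0
```

>>> jog_arm([
  {"travel": [0,0,-0.7],"yaw": 0},
  {"travel": [0,0,-0.7],"yaw": 0},
  {"travel": [0,0,-0.7],"yaw": 0},
  {"travel": [0,0,-0.4],"yaw": 0},
  {"travel": [0.1,0,0],"yaw": 0},
  {"travel": [0.4,0,0],"yaw": 0},
  {"travel": [0.4,0,0],"yaw": 0},
  {"travel": [0.2,0,0],"yaw": 0},
], claw=70)

```text
t: 19.1
eef_pos: [0.5089, -0.1874, 0.3293]
ee_rot: [-180.0, -0.0, 10.2]
ft_force: [-0.4, 1.0, -0.1]
finger_gap: 0.0701
gripper_force: 0.0
```

```bash
python3 - <<'E'
from h import *
o=readout.get_obs(); print(o["t"],o["eef_pos"],o["ee_rot"])
S=np.array([.5745,-.177]); a=np.radians(10); X=np.array([np.cos(a),np.sin(a)]); Y=np.array([-X[1],X[0]])
for c in("side","wrist"):
    p,d=vision.camera(c)
    for t in("carrier","tab_top","squeeze_mid","foot_face"):
        r=nets.pinpoint(t,c)
        if r: q=np.array(r[0]["centre"]); print(c,t,q,round(r[0]["conf"],2),"stand xy",((q[:2]-S)@X).round(4),((q[:2]-S)@Y).round(4))
    if c=="side": ps=p
W=cloud(d,"wrist")
m=(W[...,2]>.195)&(W[...,2]<.225); n,l,s,_=cv2.connectedComponentsWithStats(m.astype(np.uint8))
for i in range(1,n):
    if s[i,4]>60: q=W[l==i]; print(s[i],rect(q),np.median(q,0))
v=np.hstack([cv2.resize(ps[130:280,190:360],(397,350)),cv2.resize(p,(400,350))])
cv2.imwrite("pics/e.png",cv2.cvtColor(v,cv2.COLOR_RGB2BGR))
E
python3 plan.py 0.5745 -0.177 0.295 10 8
```

```text
19.1 [ 0.50890003 -0.18738573  0.3292698 ] [-1.79997857e+02 -2.89551942e-02  1.01550930e+01]
side carrier [ 0.5755 -0.1778  0.0083] 0.64 stand xy 0.0008 -0.001
side tab_top [ 0.4496 -0.1989  0.0668] 0.76 stand xy -0.1268 0.0001
side squeeze_mid [ 0.5737 -0.1796  0.21  ] 0.75 stand xy -0.0012 -0.0024
side foot_face [ 0.5702 -0.1771  0.1071] 0.44 stand xy -0.0043 0.0006
wrist tab_top [ 0.4512 -0.1952  0.0662] 0.9 stand xy -0.1246 0.0035
wrist squeeze_mid [ 0.5725 -0.176   0.2124] 0.57 stand xy -0.0018 0.0013
[ 248    0   24   51 1173] (array([ 0.6266, -0.1673]), array([0.0253, 0.0138]), 8.86) [ 0.62625834 -0.16730595  0.21151363]
[222  89  12  55 611] (array([ 0.5709, -0.1564]), array([0.0334, 0.0061]), 9.53) [ 0.57206917 -0.15695148  0.21327102]
[283  90  13  55 616] (array([ 0.5772, -0.1958]), array([0.0335, 0.0061]), 9.86) [ 0.57809683 -0.19506287  0.21322225]
([0.17, 0.0, 0.09], np.float64(0.0))
([0.17, 0.01, 0.08], np.float64(0.001))
([0.17, -0.0, 0.09], np.float64(0.0))
([0.17, 0.0, 0.09], np.float64(0.0))
([0.17, 0.0, 0.08], np.float64(0.001))
([0.18, 0.01, 0.09], np.float64(0.0))
([0.17, -0.0, 0.09], np.float64(0.0))
([0.17, 0.0, 0.08], np.float64(0.001))
end [ 0.5746 -0.1769  0.2952] 9.99
```

View pics/e.png

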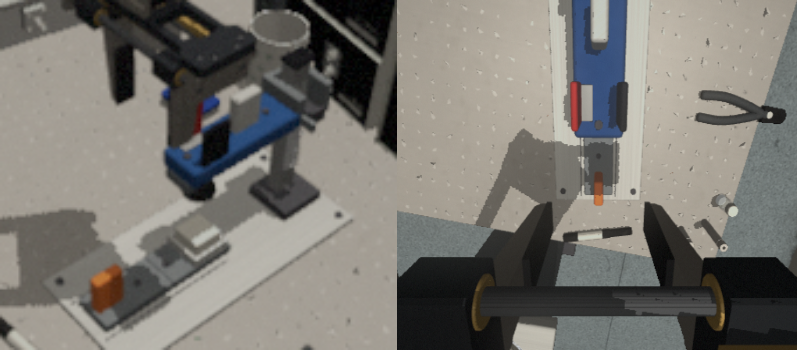

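The carrier lies flat on the plate with its sample under the foot. Next I'll straddle the blades, offset 5 mm toward the black one.

```bash
python3 plan.py 0.575 -0.182 0.315 10 8 | tail -2; python3 - <<'E'
E
```

```text
([0.17, 0.01, 0.03], np.float64(0.001))
end [ 0.575  -0.1819  0.3152] 9.99
```

>>> jog_arm([
  {"travel": [0.17,0.02,0.04],"yaw": 0},
  {"travel": [0.17,0.02,0.04],"yaw": 0},
  {"travel": [0.17,0.02,0.04],"yaw": 0},
  {"travel": [0.17,0.02,0.04],"yaw": 0},
  {"travel": [0.17,0.02,0.03],"yaw": 0},
  {"travel": [0.17,0.01,0.03],"yaw": 0},
  {"travel": [0.16,0.01,0.03],"yaw": 0},
  {"travel": [0.14,0,0.03],"yaw": 0},
], claw=80)

```text
t: 20.27
eef_pos: [0.5745, -0.1819, 0.3153]
ee_rot: [-180.0, 0.0, 10.2]
ft_force: [0.1, 0.6, 0.6]
finger_gap: 0.0803
gripper_force: 0.0
```

```bash
python3 plan.py 0.575 -0.182 0.264 10 8
```

```text
([0.0, 0.0, 0.13], np.float64(0.0))
([0.0, 0.0, 0.13], np.float64(0.001))
([0.0, 0.0, 0.13], np.float64(0.0))
([0.0, 0.0, 0.12], np.float64(0.001))
([0.01, 0.0, 0.13], np.float64(0.0))
([-0.0, 0.0, 0.13], np.float64(0.001))
([-0.0, 0.0, 0.13], np.float64(0.0))
([-0.0, 0.0, 0.13], np.float64(0.0))
end [ 0.575  -0.1818  0.2638] 10.02
```

>>> jog_arm([
  {"travel": [0,0,0.13],"yaw": 0},
  {"travel": [0,0,0.13],"yaw": 0},
  {"travel": [0,0,0.13],"yaw": 0},
  {"travel": [0,0,0.13],"yaw": 0},
  {"travel": [0,0,0.13],"yaw": 0},
  {"travel": [0,0,0.13],"yaw": 0},
  {"travel": [0,0,0.13],"yaw": 0},
  {"travel": [0,0,0.12],"yaw": 0},
])

```text
t: 20.93
eef_pos: [0.5733, -0.182, 0.2635]
ee_rot: [-180.0, 0.0, 10.1]
ft_force: [-0.4, 0.4, 1.0]
finger_gap: 0.08
gripper_force: 0.0
```

>>> jog_arm([
  {"travel": [0,0,0],"yaw": 0},
  {"travel": [0,0,0],"yaw": 0},
  {"travel": [0,0,0],"yaw": 0},
  {"travel": [0,0,0],"yaw": 0},
  {"travel": [0,0,0],"yaw": 0},
  {"travel": [0,0,0],"yaw": 0},
  {"travel": [0,0,0],"yaw": 0},
  {"travel": [0,0,0],"yaw": 0},
], claw=30)

```text
t: 21.6
eef_pos: [0.5734, -0.1817, 0.2639]
ee_rot: [-180.0, 0.0, 10.1]
ft_force: [2.0, 0.9, -5.5]
finger_gap: 0.0352
gripper_force: 30.0
```

Trigger is drawn to the stop and the gripper now carries the arm's weight (5.5 N). Lowering.

>>> jog_arm([
  {"travel": [0,0,0.03],"yaw": 0},
  {"travel": [0,0,0.07],"yaw": 0},
  {"travel": [0,0,0.07],"yaw": 0},
  {"travel": [0,0,0.07],"yaw": 0},
  {"travel": [0,0,0.07],"yaw": 0},
  {"travel": [0,0,0.07],"yaw": 0},
  {"travel": [0,0,0.07],"yaw": 0},
  {"travel": [0,0,0.07],"yaw": 0},
])

```text
t: 22.27
eef_pos: [0.5734, -0.1818, 0.2377]
ee_rot: [-180.0, 0.0, 10.1]
ft_force: [0.7, 5.1, -4.5]
finger_gap: 0.0352
gripper_force: 30.0
```

>>> jog_arm([
  {"travel": [0,0,0.07],"yaw": 0},
  {"travel": [0,0,0.07],"yaw": 0},
  {"travel": [0,0,0.06],"yaw": 0},
  {"travel": [0,0,0.06],"yaw": 0},
  {"travel": [0,0,0.05],"yaw": 0},
  {"travel": [0,0,0.04],"yaw": 0},
  {"travel": [0,0,0.02],"yaw": 0},
  {"travel": [0,0,0],"yaw": 0},
])

```text
t: 22.93
eef_pos: [0.5734, -0.1818, 0.2191]
ee_rot: [-180.0, 0.0, 10.1]
ft_force: [2.1, 5.2, -5.6]
finger_gap: 0.0348
gripper_force: 30.0
```

>>> jog_arm([
  {"travel": [0,0,0.03],"yaw": 0},
  {"travel": [0,0,0.03],"yaw": 0},
  {"travel": [0,0,0.03],"yaw": 0},
  {"travel": [0,0,0.03],"yaw": 0},
  {"travel": [0,0,0.03],"yaw": 0},
  {"travel": [0,0,0.03],"yaw": 0},
  {"travel": [0,0,0.02],"yaw": 0},
  {"travel": [0,0,0],"yaw": 0},
])

```text
t: 23.6
eef_pos: [0.5735, -0.1818, 0.2092]
ee_rot: [-180.0, 0.0, 10.1]
ft_force: [1.6, 4.6, -6.4]
finger_gap: 0.035
gripper_force: 30.0
```

>>> jog_arm([
  {"travel": [0,0,0.02],"yaw": 0},
  {"travel": [0,0,0.02],"yaw": 0},
  {"travel": [0,0,0.02],"yaw": 0},
  {"travel": [0,0,0.02],"yaw": 0},
  {"travel": [0,0,0.01],"yaw": 0},
  {"travel": [0,0,0],"yaw": 0},
  {"travel": [0,0,0],"yaw": 0},
  {"travel": [0,0,0],"yaw": 0},
])

```text
t: 24.27
eef_pos: [0.5734, -0.1818, 0.2048]
ee_rot: [-180.0, 0.0, 10.1]
ft_force: [1.6, 4.2, -6.2]
finger_gap: 0.0354
gripper_force: 30.0
```

>>> jog_arm([
  {"travel": [0,0,0.02],"yaw": 0},
  {"travel": [0,0,0.02],"yaw": 0},
  {"travel": [0,0,0.02],"yaw": 0},
  {"travel": [0,0,0],"yaw": 0},
  {"travel": [0,0,0],"yaw": 0},
  {"travel": [0,0,0],"yaw": 0},
  {"travel": [0,0,0],"yaw": 0},
  {"travel": [0,0,0],"yaw": 0},
])

```text
t: 24.93
eef_pos: [0.5734, -0.1818, 0.2021]
ee_rot: [-180.0, 0.0, 10.1]
ft_force: [1.2, 5.4, -3.2]
finger_gap: 0.0353
gripper_force: 30.0
```

>>> jog_arm([
  {"travel": [0,0,0.02],"yaw": 0},
  {"travel": [0,0,0.02],"yaw": 0},
  {"travel": [0,0,0.02],"yaw": 0},
  {"travel": [0,0,0],"yaw": 0},
  {"travel": [0,0,0],"yaw": 0},
  {"travel": [0,0,0],"yaw": 0},
  {"travel": [0,0,0],"yaw": 0},
  {"travel": [0,0,0],"yaw": 0},
])

```text
t: 25.6
eef_pos: [0.5735, -0.1818, 0.1994]
ee_rot: [-180.0, -0.0, 10.1]
ft_force: [0.4, 5.6, 0.4]
finger_gap: 0.0353
gripper_force: 30.0
```

>>> jog_arm([
  {"travel": [0,0,0.02],"yaw": 0},
  {"travel": [0,0,0.01],"yaw": 0},
  {"travel": [0,0,0],"yaw": 0},
  {"travel": [0,0,0],"yaw": 0},
  {"travel": [0,0,0],"yaw": 0},
  {"travel": [0,0,0],"yaw": 0},
  {"travel": [0,0,0],"yaw": 0},
  {"travel": [0,0,0],"yaw": 0},
])

```text
t: 26.27
eef_pos: [0.5735, -0.1818, 0.1981]
ee_rot: [-180.0, -0.0, 10.1]
ft_force: [-1.0, 5.4, 2.0]
finger_gap: 0.0351
gripper_force: 30.0
```

>>> jog_arm([
  {"travel": [0,0,0],"yaw": 0},
  {"travel": [0,0,0],"yaw": 0},
  {"travel": [0,0,0],"yaw": 0},
  {"travel": [0,0,0],"yaw": 0},
  {"travel": [0,0,0],"yaw": 0},
  {"travel": [0,0,0],"yaw": 0},
  {"travel": [0,0,0],"yaw": 0},
  {"travel": [0,0,0],"yaw": 0},
], claw=80)

```text
t: 26.93
eef_pos: [0.5736, -0.1823, 0.1978]
ee_rot: [180.0, -0.0, 10.2]
ft_force: [-0.2, 0.2, 0.5]
finger_gap: 0.0798
gripper_force: 0.0
```

>>> jog_arm([
  {"travel": [0,0,-0.1],"yaw": 0},
  {"travel": [0,0,-0.3],"yaw": 0},
  {"travel": [0,0,-0.4],"yaw": 0},
  {"travel": [0,0,-0.4],"yaw": 0},
  {"travel": [0,0,-0.4],"yaw": 0},
  {"travel": [0,0,-0.3],"yaw": 0},
  {"travel": [0,0,-0.1],"yaw": 0},
  {"travel": [0,0,0],"yaw": 0},
])

```text
t: 27.6
eef_pos: [0.5741, -0.1823, 0.2993]
ee_rot: [179.9, -0.1, 10.1]
ft_force: [-0.3, -0.8, -0.5]
finger_gap: 0.0798
gripper_force: 0.0
```

Run:
```python
from h import *
o=readout.get_obs(); print(o["t"],o["eef_pos"],o["ft_force"])
p,d=vision.camera("side")
for t in("carrier","squeeze_mid","foot_face","fin_top"): print(t,[(x["centre"],x["conf"]) for x in nets.pinpoint(t,"side")[:1]])
cv2.imwrite("pics/f.png",cv2.cvtColor(cv2.resize(p[130:280,190:360],(510,450)),cv2.COLOR_RGB2BGR))
```

```text
27.6 [ 0.57408887 -0.18227606  0.29928812] [-0.25343505 -0.84346395 -0.50848844]
carrier [([0.577, -0.175, 0.0072], 0.98)]
squeeze_mid [([0.5732, -0.178, 0.1425], 0.6)]
foot_face [([0.5692, -0.175, 0.0434], 0.4)]
fin_top [([0.632, -0.1657, 0.1397], 0.92)]
```

View pics/f.png

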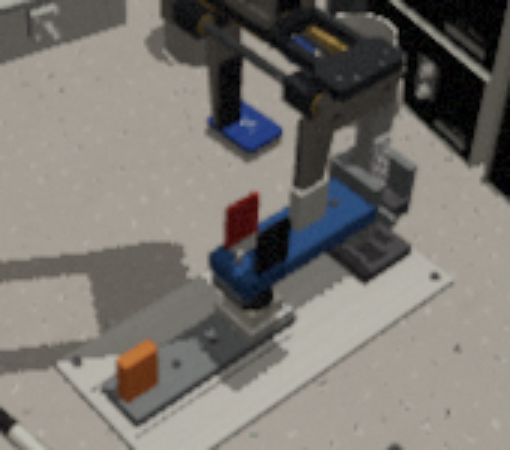

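The picture shows the foot (258,300) bearing on the sample, the carrier flat on the plate, and the gripper clear above the stand.

```bash
python3 -c "
from bench import order; print(order.hand_in())"
```

```text
the job is handed in; nothing more can be done
None
```

I handed the job in at about 28 s of the 72 s allowed: the arm was clicked up to its top notch, the carrier set under the foot, and the arm lowered until the foot bore on the sample, then released; no verdict came back.

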